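# Take the cap off a candy-floss machine's spinner head

## Task

Get the candy-floss machine ready for cleaning: first slide its heat slider along the track until it stands level with the small white pointer beside the track. Then take the cap off the spinner head: its quick thread may be right- or left-handed and you cannot see which, so find out by trying which way it loosens (one way, then if need be the other), unscrew it and lift it off. Finish while still gripping the cap, keeping it upright and still, lifted about 8 cm above its seat and over the head, with the slider left at the pointer and the tubs, cup and jar left where they stand.

Things in the scene. Friction and masses are not known exactly. Their poses are not given: they have to be found in the camera images.
- machine: Candy-floss machine, bowl taken off: white and pink square housing 300 x 300 mm, 110 mm high, fixed to the table. Origin: centre of its underside. Its x points away from the robot (turned up to 0.4 rad), y to the left, z up. The spinner head, a steel ring 110 mm across with its rim at 145.5 mm, stands 30 mm from the centre along +x; the slider's track lies along y, 110 mm from the centre along -x.
- seat (a point): Centre of the spinner head at the height of the cap's seat, 140 mm above the table; this is where the origin of the seated cap lies. Fixed to the machine.
- cap: Loose cap on the head, about 0.15 kg: aluminium flange 76 mm across, 6 mm thick, with an upright round knob. Origin: centre of the flange's underside; z up. The flange sits in the head's ring, its top level with the rim, with 2 mm play; a stem with a 50 mm crossbar reaches 18.5 mm below the flange. Seated, it has 2.5 mm of upward play and cannot be pulled off until unscrewed.
- knob (a point): Point on the cap's axis 32 mm above the cap's origin, in its round black ribbed knob: 44 mm across, 42 mm tall (6 to 48 mm above the origin). It turns easily. The wrong way it meets a firm stop after 0.05 to 0.3 rad; the right way it runs about 1.15 rad from the start to a firm stop, where (within 0.1 rad) it lifts straight off. Against a stop the knob slips in the fingers.
- heat (a joint): Position of the heat slider's grip along its track in m: 0 at the end towards the machine's -y (robot's right), 0.10 at the end towards +y (left). About 1.5 N of friction; it stays where it is left.
- heat_top (a point): Centre of the top of the heat slider's grip, a black upright block 28 mm (across the track) x 20 mm (along the track) x 40 mm tall; its top is 164.5 mm above the table. It rises from an aluminium track 40 mm wide and 150 mm long whose top is 124 mm above the table.
- pointer: Small flat white pointer, 5 mm high, 37 mm long: a 5 mm wide blade with a 16 mm disc at its end, fixed on the housing's top between the track and the head, pointing at the track. Origin: on the blade's centre line at the level of the housing's top, 39 mm from the track's middle. Its y is the machine's y: the slider is set when the middle of its grip and the pointer have the same place along it.
- tub_a: Closed white plastic tub 122 x 97 x 75 mm, a bystander; origin at the centre of its underside.
- tub_b: Another such tub, a bystander; origin at the centre of its underside.
- cup: White cup 70 mm in diameter, 85 mm tall, a bystander; origin at the centre of its underside.
- jar: Closed jar 70 mm in diameter, 110 mm tall, a bystander; origin at the centre of its underside.
Not all that is in view belongs to the job. Leave any purple look-alike of the cap alone.

How it is judged (in metres and radians):
On the way, in this order (a step that is already met when the one before it is completed fails the run):
1. the heat slider stands at the pointer (within 6 mm along the track) while the cap is still on the head (y of heat_top in the frame of pointer between -0.006 and 0.006 m and z of cap in the frame of seat below 0.008 m), for 0.2 s.
2. the cap is unscrewed and lifted clear of the head in the fingers (z of cap in the frame of seat above 0.03 m and contact force between cap and the fingers above 0.5 N), for 0.2 s.
At the end, for the whole second after the job is handed in: The fingers still hold the cap, upright within 0.3 rad and still (under 20 mm/s), 45 to 160 mm above its seat and within 60 mm of the head's axis, touching nothing of the machine; the heat slider stands within 6 mm of the pointer along the track (y of heat_top in the frame of pointer between -0.006 and 0.006 m and z of cap in the frame of seat between 0.045 and 0.16 m and horizontal distance between cap and seat below 0.06 m and angle between cap's own z axis and vertical below 0.3 rad and contact force between cap and the fingers above 0.5 N and contact force between cap and machine below 0.1 N and linear speed of cap below 0.02 m/s); the arm keeps its last pose, push and grip.
It fails at once if a tub, the cup or the jar is shifted by more than 30 mm (distance of any of tub_a, tub_b, cup, jar from where it was at the start of the episode above 0.03 m).
It also fails if it takes over 64 s, if anything falls off the work surface, if the arm or the gripper's body presses on something with over 40 N, if the wrist force passes 120 N, or if a joint passes its speed limit or range.

## Robot

A 6-joint arm with a two-finger parallel gripper is mounted at the origin on the work surface. World frame = base frame: x ahead of the robot, y to its left, z up, the work surface at z = 0. Lengths are in mm, angles in rad, forces in N, time in s.
With the tool pointing down it reaches from about 275 to 1000 mm from the base axis. Payload 8.4 kg.
Tool frame: the origin (TCP) lies between the finger pads; the fingertips stand 8 mm ahead of it and the grasp point (between the pads) lies 11 mm behind it (tcp_to_tips is the distance from the TCP to the fingertips, in mm); z points along the fingers, y is the line along which they close (so a half turn about z gives the same grasp; the last joint's range is limited). The gripper opens to 85 mm and grips with 20 to 120 N. Pads are 22 mm wide; open, the fingers measure 114 mm over their backs; the gripper's body (76 mm by 85 mm) begins 54 mm behind the grasp point. The pads swing forward as they close: fully open they stand 13 mm farther back than shut.
Start: joints at [-1.103, 0.353, 1.633, -0, 1.155, -0.002], TCP at [282.941, -557.29, 239.281] pointing down, gripper open.
Joint ranges: [-2.63, 2.63], [-0.92, 2.1], [0.06, 2.66], [-1.3, 4.44], [0, 2.69], [-3.02, 3.02]. Speed limits (rad/s): [2.22, 2.22, 2.79, 3.14, 3.14, 3.14].

## Interface

Orientations are given as [roll, pitch, yaw] about the fixed x, y, z axes, in that order (R = Rz(yaw) Ry(pitch) Rx(roll)).
In Python, from rig import * gives the robot as it stands.
- The arm moves only by the tool step_arm, never from a script. Its argument "motion" is a list of rows, each an object with "claw": the finger opening in mm, from 0 to 85.4; "delta_pos": the shift along the tool's x, y, z in mm, a list of three; "turn": the turn about the tool's z in rad. In form: [{"claw": claw, "delta_pos": [dx, dy, dz], "turn": turn}, ...]. A call has 1 to 8 rows; each row shifts and turns the commanded pose from where the row before left it, along the tool's axes as they then stand; what a row does not reach is not made up. A row lasts 1/12 s, in which the tool goes at most 41.7 mm and 7.16 degrees, less where a joint would pass 70% of its speed; a pose out of reach is approached as far as the arm can. A call is refused whole if a number of a shift passes 41.7 or a number of a turn 0.125, either way. A call with a gripper value outside its range is refused whole. The fingers move at their own pace and stop on an object; "force" is the grip in N (left out, the last holds). Time passes only in rows, so rows that do not move let the fingers close. It gives the time, the measured TCP pose, the force, the opening and the grip force at its end, in the units of the state.
- sense(): the state, without advancing time (a new reading comes with each control period).
- grab_frame(name): name is "side" or "top" or "wrist"; returns a dict with "img" (400x640x3 uint8, red, green, blue), "vertical_fov" (degrees; the focal length in pixels is half the picture's height over the tangent of half this angle, whatever the lens; pixels are square), "cx", "cy" (the principal point, pixels), "R" (3x3) and "t" (3): a world point X has camera coordinates R X + t. Camera axes: x right, y down, z forward; pixel columns grow to the right and rows downward; lengths in mm; the calibration is good to about 2 mm. A picture is of the moment at which its call begins. There is no depth.
- sign_off(): hands the job in; it is judged then, once.
The state is a dict: "clock": time; "qpos": joint angles; "qvel": joint speeds; "joint_efforts": joint torques, N m; "eef_pos": TCP position; "tcp_rot": TCP orientation; "contact_force": force on the tool from outside, world axes, zero at the start; "wrist_torque": the same for the moment, N m; "opening": opening from 0.0 (shut) to 1.0 (fully open); "grasp_force": force on a finger pad.
Only numpy, scipy, OpenCV 4.12 (cv2) and the standard library are available. Lean on these libraries where they do the work, as an engineer would, in place of code of your own. Each camera call takes 0.05 s, during which the arm holds its last target. There are 200 camera calls.

## Working session

There is one attempt and no reset: what is moved stays moved. The work goes in short steps, Python scripts to look and compute and a tool call to move; the robot and the scene stay as the last step left them, time stands still between calls to the robot, and variables do not carry over. Pictures are saved under pics/ and viewed, at most 11 in all, crops included, and the job is handed in when it is done.

Besides the shell and the picture viewer there is one more tool, called after "Call:" as name(argument=value, ...) on one line, values as JSON. step_arm: Moves the arm, as the interface text tells. Its arguments: {"type":"object","properties":{"motion":{"type":"array","items":{"type":"object","properties":{"claw":{"type":"number"},"delta_pos":{"type":"array","items":{"type":"number"}},"turn":{"type":"number"}}}},"force":{"type":"number"}},"required":["motion"]}

```bash
mkdir -p pics; cat > h.py <<'E'
from rig import *
import numpy as np, cv2
def foc(f): return f["img"].shape[0]/2/np.tan(np.radians(f["vertical_fov"])/2)
def ray(f,u,v,z):
    R=np.array(f["R"]);t=np.array(f["t"]);F=foc(f)
    d=R.T@np.array([(u-f["cx"])/F,(v-f["cy"])/F,1]);c=-R.T@t
    return c+d*(z-c[2])/d[2]
def proj(f,X):
    p=np.array(f["R"])@np.array(X)+np.array(f["t"]);return foc(f)*p[:2]/p[2]+[f["cx"],f["cy"]]
def save(f,n): cv2.imwrite("pics/"+n,cv2.cvtColor(f["img"],cv2.COLOR_RGB2BGR))
E
python3 - <<'E'
from h import *
a=grab_frame("top");b=grab_frame("side")
save(a,"top0.png");save(b,"side0.png")
for f in(a,b):print(f["vertical_fov"],f["cx"],f["cy"],-np.array(f["R"]).T@np.array(f["t"]))
print(sense())
E
```

```text
53.28428142175762 315.3830867883461 198.39639172509527 [ 446.92397422  -24.8895919  1299.98469428]
52.030017885644185 317.13946237193807 196.45296720341963 [ 404.76456581  823.15473186 1125.71071597]
{'clock': 0.1, 'qpos': array([-1.10336611e+00,  3.53569038e-01,  1.63407652e+00, -1.69497206e-05,
        1.15520443e+00, -2.41204708e-03]), 'qvel': array([-5.23962197e-04, -1.16421582e-03, -8.68533397e-04,  6.87219823e-04,
       -6.59772555e-05, -6.82553180e-04]), 'joint_efforts': array([ 9.63850762e-04, -6.06355834e+01, -3.42820287e+01,  3.97958189e-06,
        3.90473142e-03,  1.41735592e-05]), 'eef_pos': array([ 282.76170443, -556.89823649,  238.63573437]), 'tcp_rot': array([-3.14033529e+00,  1.24655190e-05,  4.69849121e-01]), 'contact_force': array([ 0.82019232, -0.98633057,  0.18961362]), 'wrist_torque': array([-0.04374529, -0.04242268,  0.02319862]), 'grasp_force': 0.0, 'opening': 0.9994276810335188}
```

View pics/top0.png

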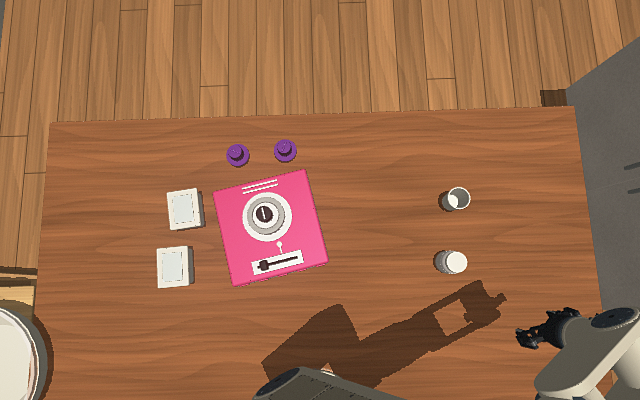

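View pics/side0.png

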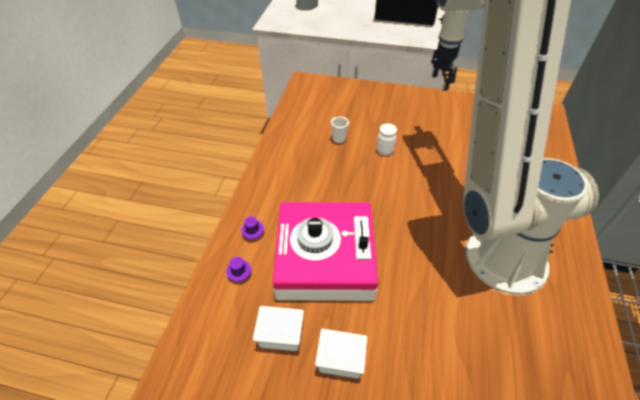

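The top view shows the pink housing around (270,228), the knob at about (264,213), the slider grip at about (263,265) and the pointer disc at about (279,244). The slider therefore has to move right, towards -y. The tubs stand to the left of the machine, and the cup and jar are far to the right.

```bash
python3 - <<'E'
from h import *
f=grab_frame("top");im=f["img"];hsv=cv2.cvtColor(im,cv2.COLOR_RGB2HSV)
m=cv2.inRange(hsv,(155,120,120),(176,255,255))
c=max(cv2.findContours(m,0,2)[0],key=cv2.contourArea)
h=cv2.convexHull(c).reshape(-1,2)
P=np.array([ray(f,u,v,110)[:2] for u,v in h],np.float32)
r=cv2.minAreaRect(P);print(r)
bp=cv2.boxPoints(r);print(bp)
s=bp[1]-bp[0];a=np.arctan2(s[1],s[0]);yaw=(a+np.pi/4)%(np.pi/2)-np.pi/4
C=np.array(r[0]);X=np.array([np.cos(yaw),np.sin(yaw)]);Y=np.array([-X[1],X[0]])
print("yaw",yaw)
def mf(p):d=p[:2]-C;return np.round([d@X,d@Y],1)
for z,n in((145,"ring"),):
  print("head pred",C+30*X,proj(f,[*(C+30*X),188]), "track mid",C-110*X)
for n,b,u0,u1,v0,v1 in(("knob",188,255,276,203,224),("grip",164,253,272,255,276)):
  k=(im[v0:v1,u0:u1].max(2)<70).astype(np.uint8)
  M=cv2.moments(k,True);u,v=M["m10"]/M["m00"]+u0,M["m01"]/M["m00"]+v0
  print(n,u,v,M["m00"],ray(f,u,v,b),mf(ray(f,u,v,b)))
k=(hsv[240:249,272:287,1]<90).astype(np.uint8);M=cv2.moments(k,True);u,v=M["m10"]/M["m00"]+272,M["m01"]/M["m00"]+240
print("ptr",u,v,M["m00"],ray(f,u,v,115),mf(ray(f,u,v,115)))
cr=cv2.resize(im[195:290,205:335],None,fx=6,fy=6,interpolation=cv2.INTER_CUBIC);cv2.imwrite("pics/crop.png",cr[:,:,::-1])
E
```

```text
((558.7388916015625, 129.8220672607422), (296.5314025878906, 292.77679443359375), 12.705992698669434)
[[381.90613  240.01486 ]
 [446.30188  -45.592285]
 [735.57166   19.629272]
 [671.1759   305.23642 ]]
yaw 0.22176152
head pred [588.00423622 136.42051792] [263.48365086 213.92081752] track mid [451.43262482 105.62774849]
knob 264.64444444444445 213.75555555555556 45.0 [588.37500902 133.14350598 188.        ] [29.6 -3.3]
grip 264.52272727272725 264.22727272727275 44.0 [448.21492429 137.94267819 164.        ] [-106.    32.2]
ptr 278.6774193548387 243.8709677419355 31.0 [506.60213605 102.53321648 115.        ] [-56.9 -15.2]
```

View pics/crop.png

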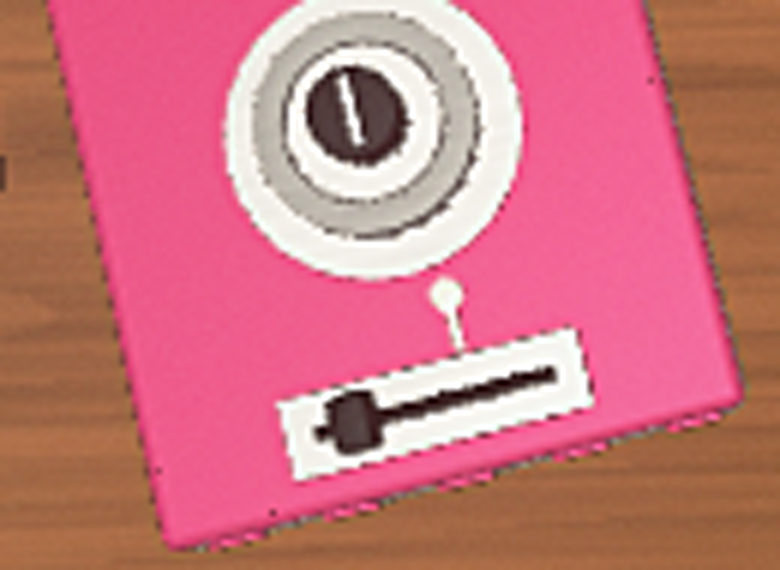

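Call:
step_arm(motion=[{"claw": 85, "delta_pos": [0, 0, 0], "turn": 0.124}, {"claw": 85, "delta_pos": [0, 0, 0], "turn": 0.124}, {"claw": 85, "delta_pos": [17.5, -35.6, 0], "turn": 0}, {"claw": 85, "delta_pos": [17.5, -35.6, 0], "turn": 0}, {"claw": 85, "delta_pos": [17.5, -35.6, 0], "turn": 0}, {"claw": 85, "delta_pos": [17.5, -35.6, 0], "turn": 0}, {"claw": 85, "delta_pos": [17.5, -35.6, 0], "turn": 0}, {"claw": 85, "delta_pos": [17.5, -35.6, 0], "turn": 0}], force=40)

```text
clock: 0.82
eef_pos: [338.2, -324.0, 239.1]
tcp_rot: [-3.141, 0.0, 0.221]
contact_force: [1.4, -0.2, 0.5]
opening: 0.994
grasp_force: 0.0
```

Call:
step_arm(motion=[{"claw": 85, "delta_pos": [17.5, -35.6, 0], "turn": 0}, {"claw": 85, "delta_pos": [17.5, -35.6, 0], "turn": 0}, {"claw": 85, "delta_pos": [17.5, -35.6, 0], "turn": 0}, {"claw": 85, "delta_pos": [17.5, -35.6, 0], "turn": 0}, {"claw": 85, "delta_pos": [17.5, -35.6, 0], "turn": 0}, {"claw": 85, "delta_pos": [17.5, -35.6, 0], "turn": 0}, {"claw": 85, "delta_pos": [17.5, -35.6, 0], "turn": 0}, {"claw": 85, "delta_pos": [17.5, -35.6, 0], "turn": 0}])

```text
clock: 1.48
eef_pos: [412.2, -15.3, 239.4]
tcp_rot: [3.141, -0.0, 0.222]
contact_force: [0.8, -0.1, 0.2]
opening: 0.998
grasp_force: 0.0
```

Call:
step_arm(motion=[{"claw": 85, "delta_pos": [17.5, -35.6, 0], "turn": 0}, {"claw": 85, "delta_pos": [10, -35.6, 0], "turn": 0}, {"claw": 85, "delta_pos": [0, 0, 0], "turn": 0}, {"claw": 85, "delta_pos": [0, 0, 0], "turn": 0}])

```text
clock: 1.82
eef_pos: [423.2, 60.1, 239.1]
tcp_rot: [-3.142, 0.0, 0.226]
contact_force: [0.2, 0.4, 0.3]
opening: 0.996
grasp_force: 0.0
```

```bash
python3 - <<'E'
from h import *
f=grab_frame("wrist");save(f,"w1.png");s=sense();print(s["clock"],s["eef_pos"],s["tcp_rot"],s["qpos"]);print(f["vertical_fov"],-np.array(f["R"]).T@np.array(f["t"]))
E
```

```text
1.8667 [423.1484166   58.81360067 239.08947643] [3.14130791e+00 6.52510570e-04 2.24396470e-01] [ 1.34862479e-01  3.76582964e-02  2.03212595e+00 -3.89302981e-04
  1.07243288e+00  1.48144843e+00]
71.39214100796144 [490.94073273  74.92275292 374.09383934]
```

View pics/w1.png

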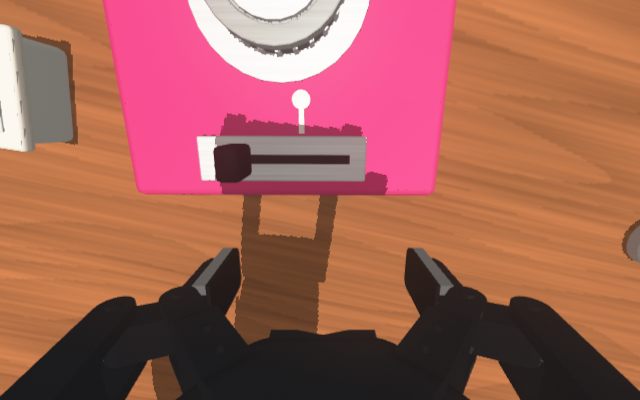

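The wrist view shows the grip at about (232,162), the pointer disc at (301,99) with its blade at x≈302, and the track spanning x 198 to 366. The view is sharp enough for a measurement.

```bash
python3 - <<'E'
from h import *
f=grab_frame("wrist");im=f["img"];hsv=cv2.cvtColor(im,cv2.COLOR_RGB2HSV)
# front/side edges of pink housing for yaw: far-bottom edge
rows=[]
for u in range(150,425,5):
    col=((hsv[150:215,u,0]>155)&(hsv[150:215,u,0]<178)&(hsv[150:215,u,1]>150)); 
    rows.append((u,150+np.max(np.where(col))))
P=np.array([ray(f,u,v,108)[:2] for u,v in rows],np.float32)
vx,vy,_,_=cv2.fitLine(P,cv2.DIST_HUBER,0,.01,.01).ravel();yaw=np.arctan(-vx/vy);print("yaw edge",yaw)
X=np.array([np.cos(yaw),np.sin(yaw)]);Y=np.array([-X[1],X[0]])
def mf(p):return np.round([p[:2]@X,p[:2]@Y],1)
w=(hsv[88:130,288:315,1]<60).astype(np.uint8);M=cv2.moments(w[:22],True)
for a,b,n in((0,24,"disc"),(25,42,"blade")):
  M=cv2.moments(w[a:b],True);u,v=M["m10"]/M["m00"]+288,M["m01"]/M["m00"]+88+a;p=ray(f,u,v,115);print(n,u,v,M["m00"],p,mf(p))
d=(im.max(2)<95).astype(np.uint8)[138:186,195:262]
for v in range(0,48,3):
  x=np.where(d[v])[0]; print(v+138,(x.min()+195,x.max()+195) if len(x) else None,end=" ")
np.savetxt("/dev/stdout",im[162,205:262].max(1)[None],fmt="%d")
np.savetxt("/dev/stdout",im[138:190,232].max(1)[None],fmt="%d")
cr=cv2.resize(im[80:200,185:315],None,fx=6,fy=6,interpolation=cv2.INTER_CUBIC)[:600];cr=np.clip(cr*2.0,0,255).astype(np.uint8);cv2.imwrite("pics/crop2.png",cr[:,:,::-1])
print(sense()["eef_pos"])
E
```

```text
yaw edge 0.2232475
disc 299.1003236245955 99.25242718446601 309.0 [507.99578283  98.00043699 115.        ] [517.1 -16.9]
blade 299.6020408163265 120.73469387755102 98.0 [490.46118783  93.9735828  115.        ] [499.1 -16.9]
138 None 141 None 144 (np.int64(224), np.int64(245)) 147 (np.int64(214), np.int64(247)) 150 (np.int64(212), np.int64(248)) 153 (np.int64(212), np.int64(248)) 156 (np.int64(212), np.int64(261)) 159 (np.int64(213), np.int64(261)) 162 (np.int64(213), np.int64(261)) 165 (np.int64(213), np.int64(249)) 168 (np.int64(214), np.int64(249)) 171 (np.int64(214), np.int64(249)) 174 (np.int64(214), np.int64(247)) 177 (np.int64(215), np.int64(243)) 180 (np.int64(216), np.int64(238)) 183 None [423.12220827  57.98488984 239.07379027]
```

View pics/crop2.png

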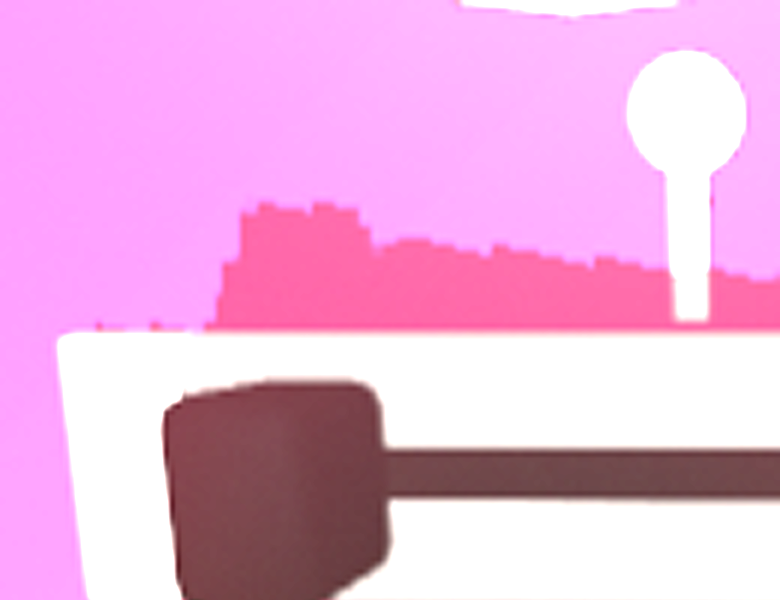

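The boosted crop shows the top face of the grip between u≈212 and 235, its right-hand base edge at u≈249, and the pointer blade at u≈299.6. I'll cross-check those edges against the 20 mm width.

```bash
python3 - <<'E'
from h import *
f=grab_frame("wrist")
yaw=.2232;X=np.array([np.cos(yaw),np.sin(yaw)]);Y=np.array([-X[1],X[0]])
def mf(p):return np.round([p[:2]@X,p[:2]@Y],1)
for n,u,v,z in(("Ltop",212,153,164.5),("Rtop",235,153,164.5),("Rbase",249.5,165,124),("TopFar",224,144,164.5),("NearBase",225,181,124),("slotL",250,159,124),("slotR",350,159.5,124),("trackFarL",195,136.5,124),("trackR far",365,137,124),("near",370,181,124)):
  p=ray(f,u,v,z);print(n,p,mf(p))
s=sense();print(s["clock"],s["eef_pos"],s["tcp_rot"],mf(s["eef_pos"]))
E
```

```text
Ltop [453.74620974 148.10557079 164.5       ] [475.3  44. ]
Rtop [457.50339194 131.43184539 164.5       ] [475.2  26.9]
Rbase [443.32943072 128.64205145 124.        ] [460.8  27.3]
TopFar [462.23741221 140.23555144 164.5       ] [481.8  34.4]
NearBase [423.97209716 148.22810065 124.        ] [446.3  50.7]
slotL [448.73134576 129.01343137 124.        ] [466.2  26.5]
slotR [467.9173622   41.84030632 124.        ] [465.6 -62.8]
trackFarL [457.52525767 178.79869161 124.        ] [485.8  73.1]
trackR far [489.75918304  33.86194553 124.        ] [485.1 -75.4]
near [453.02197724  19.23796874 124.        ] [446.  -81.5]
1.9667 [423.21542243  57.5045018  239.13257552] [3.14131680e+00 4.90961725e-04 2.21221781e-01] [425.4 -37.6]
```

Call:
step_arm(motion=[{"claw": 70, "delta_pos": [20, -36.5, 0], "turn": 0}, {"claw": 60, "delta_pos": [20.6, -36.5, 0], "turn": 0}, {"claw": 60, "delta_pos": [0, 0, 20], "turn": 0}, {"claw": 60, "delta_pos": [0, 0, 20], "turn": 0}, {"claw": 60, "delta_pos": [0, 0, 0], "turn": 0}, {"claw": 60, "delta_pos": [0, 0, 0], "turn": 0}])

```text
clock: 2.47
eef_pos: [446.3, 136.8, 198.7]
tcp_rot: [3.141, 0.003, 0.22]
contact_force: [-0.7, -0.3, -0.1]
opening: 0.703
grasp_force: 0.0
```

```bash
python3 - <<'E'
from h import *
f=grab_frame("wrist");save(f,"w2.png");s=sense()
yaw=.2232;X=np.array([np.cos(yaw),np.sin(yaw)]);Y=np.array([-X[1],X[0]])
p=s["eef_pos"];print(p,p[:2]@X,p[:2]@Y,s["tcp_rot"])
im=f["img"];hsv=cv2.cvtColor(im,cv2.COLOR_RGB2HSV)
E
```

```text
[447.04612993 137.01804955 199.63834425] 466.2858901824378 34.6649218181229 [3.14142627e+00 6.51418049e-04 2.19793045e-01]
```

View pics/w2.png

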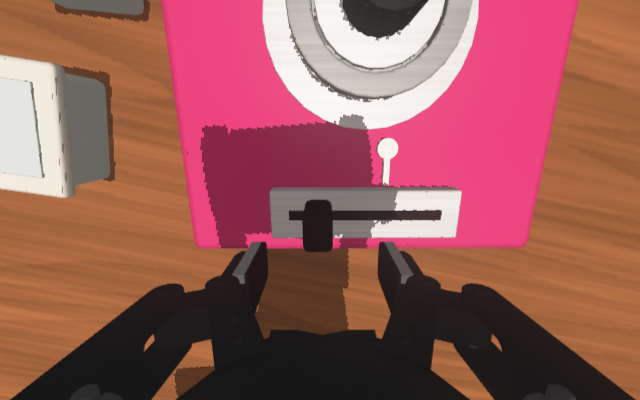

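The wrist view shows the grip at (318,225), midway between the fingers (about 255 and 390), with the pointer disc at (387,148). I'll descend and grip.

Call:
step_arm(motion=[{"claw": 60, "delta_pos": [0, 0, 20], "turn": 0}, {"claw": 60, "delta_pos": [0, 0, 20], "turn": 0}, {"claw": 60, "delta_pos": [0, 0, 19], "turn": 0}, {"claw": 60, "delta_pos": [0, 0, 0], "turn": 0}, {"claw": 10, "delta_pos": [0, 0, 0], "turn": 0}, {"claw": 10, "delta_pos": [0, 0, 0], "turn": 0}, {"claw": 10, "delta_pos": [0, 0, 0], "turn": 0}, {"claw": 10, "delta_pos": [0, 0, 0], "turn": 0}], force=30)

```text
clock: 3.18
eef_pos: [448.0, 138.4, 141.9]
tcp_rot: [-3.141, -0.003, 0.222]
contact_force: [-1.8, -0.5, 6.4]
opening: 0.23
grasp_force: 32.4
```

Call:
step_arm(motion=[{"claw": 10, "delta_pos": [0, 0, 0], "turn": 0}, {"claw": 10, "delta_pos": [0, 0, 0], "turn": 0}, {"claw": 10, "delta_pos": [0, 0, 0], "turn": 0}])

```text
clock: 3.43
eef_pos: [448.0, 138.4, 141.9]
tcp_rot: [3.142, -0.003, 0.222]
contact_force: [-0.6, -0.0, 6.1]
opening: 0.233
grasp_force: 32.4
```

```bash
cat >> h.py <<'E'
yaw=.2232;X=np.array([np.cos(yaw),np.sin(yaw)]);Y=np.array([-X[1],X[0]])
def mf(p):return np.round([p[:2]@X,p[:2]@Y],1)
E
cat > ptr.py <<'E'
from h import *
f=grab_frame("wrist");s=sense()
p=s["eef_pos"];print("tcp",p,mf(p),s["tcp_rot"][2],s["opening"]*85.4,s["contact_force"],s["grasp_force"])
im=f["img"];hsv=cv2.cvtColor(im,cv2.COLOR_RGB2HSV)
w=((hsv[:,:,1]<70)&(hsv[:,:,2]>110)).astype(np.uint8)
n,l,st,c=cv2.connectedComponentsWithStats(w)
T=np.array([*(500*X-17*Y),115]);e=proj(f,T);print("exp",e)
for i in range(1,n):
  if st[i,4]>60 and np.hypot(*(c[i]-e))<60: q=ray(f,*c[i],115);print(st[i],c[i],q,mf(q))
E
python3 ptr.py
```

```text
tcp [448.01203223 138.40611332 141.86672795] [467.5  35.8] 0.22196052638396813 19.934209260773514 [-0.83274124 -0.74381793  6.65246648] 32.44743347167969
exp [409.45450987 189.76432005]
[ 396  146   30   63 1002] [409.72355289 170.29041916] [502.55203806  97.45449333 115.        ] [511.7 -16.2]
[  254   211   256    66 10103] [400.76096209 239.36563397] [459.71297563  89.8326986  115.        ] [468.2 -14.2]
```

Call:
step_arm(motion=[{"claw": 10, "delta_pos": [0, 10, 0], "turn": 0}, {"claw": 10, "delta_pos": [0, 15, 0], "turn": 0}, {"claw": 10, "delta_pos": [0, 15, 0], "turn": 0}, {"claw": 10, "delta_pos": [0, 12, 0], "turn": 0}, {"claw": 10, "delta_pos": [0, 0, 0], "turn": 0}, {"claw": 10, "delta_pos": [0, 0, 0], "turn": 0}, {"claw": 10, "delta_pos": [0, 0, 0], "turn": 0}])

```text
clock: 4.07
eef_pos: [459.6, 87.2, 141.9]
tcp_rot: [3.141, -0.003, 0.221]
contact_force: [-0.7, -1.6, 5.8]
opening: 0.229
grasp_force: 32.4
```

```bash
python3 ptr.py; python3 -c "
from h import *
f=grab_frame('wrist');save(f,'w3.png');s=sense();p=s['eef_pos']
for q in ([*p[:2],164.5],[*(p[:2]+14*X),164.5]):print(proj(f,q))"
```

```text
tcp [459.57426598  87.29726796 141.86748561] [467.5 -16.6] 0.22162021390495834 19.533445457714667 [-0.39235178 -1.14355939  5.51779089] 32.36589431762695
exp [321.35225785 189.92563021]
[307 146  28  63 885] [320.60225989 169.50169492] [503.18415189  97.18636118 115.        ] [512.2 -16.6]
[320.59677015 283.37020589]
[320.46820028 255.30508118]
```

View pics/w3.png

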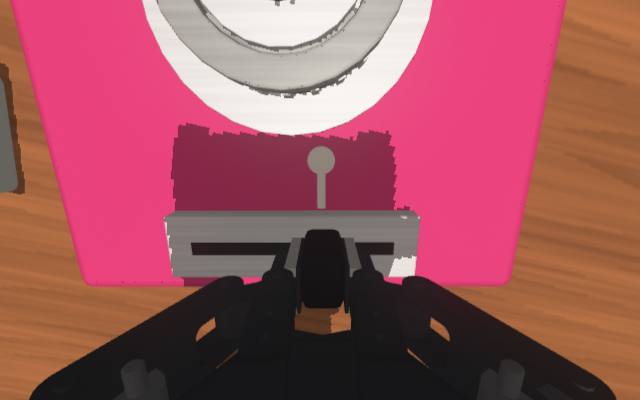

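The slider grip, centred at u≈324, lines up with the pointer at u≈321. I'll release it, lift, and look at the head.

Call:
step_arm(motion=[{"claw": 60, "delta_pos": [0, 0, 0], "turn": 0}, {"claw": 60, "delta_pos": [0, 0, 0], "turn": 0}, {"claw": 60, "delta_pos": [0, 0, 0], "turn": 0}, {"claw": 60, "delta_pos": [0, 0, -25], "turn": 0}, {"claw": 60, "delta_pos": [0, 0, -35], "turn": 0}, {"claw": 85, "delta_pos": [0, 0, -40], "turn": 0}, {"claw": 85, "delta_pos": [40, 0, 0], "turn": 0}, {"claw": 85, "delta_pos": [0, 0, 0], "turn": 0}])

```text
clock: 4.83
eef_pos: [503.9, 97.7, 244.9]
tcp_rot: [3.141, -0.012, 0.222]
contact_force: [-0.0, 0.1, -0.7]
opening: 0.995
grasp_force: 0.0
```

Call:
step_arm(motion=[{"claw": 85, "delta_pos": [0, 0, 0], "turn": 0}, {"claw": 85, "delta_pos": [0, 0, 0], "turn": 0}, {"claw": 85, "delta_pos": [0, 0, 0], "turn": 0}])

```text
clock: 5.08
eef_pos: [496.1, 96.1, 239.4]
tcp_rot: [-3.141, 0.002, 0.222]
contact_force: [0.3, 0.3, 0.4]
opening: 0.996
grasp_force: 0.0
```

```bash
python3 ptr.py; python3 -c "
from h import *
f=grab_frame('wrist');save(f,'w4.png');s=sense();p=s['eef_pos'];print(p)
for q in (606*X-1*Y,):print(proj(f,[*q,188]),proj(f,[*q,145.5]))"
```

```text
tcp [496.18963696  96.06647611 239.44484397] [505.1 -16.1] 0.2218573349252757 84.92134864385811 [ 0.27523257 -0.10929414 -0.08924938] 0.0
exp [322.35746997 205.04506255]
[314 179  17  38 326] [321.96625767 192.87116564] [503.11000112  97.12154224 115.        ] [512.1 -16.7]
[ 227  218  156   41 4628] [304.08686258 236.53673293] [455.33892753 104.75391018 115.        ] [467.2   1.4]
[496.35803203  96.06651684 239.53535885]
[295.95754028  71.99332943] [301.01174193  82.24821847]
```

View pics/w4.png

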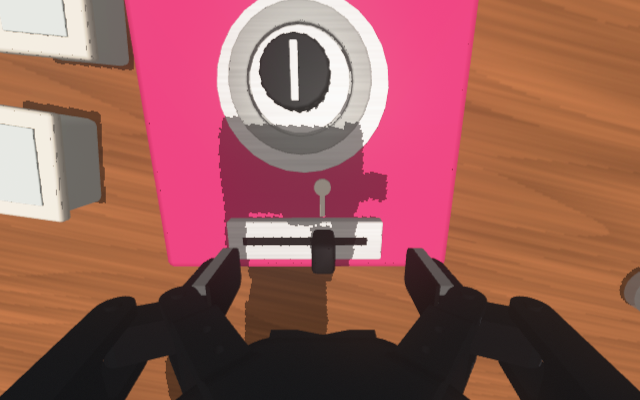

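The wrist view shows the knob's top face centred at about (294,70), which is within 2 px of the predicted (296,72). The slider is level with the pointer at u≈322. I'll go over the knob at about (X 607, Y 0).

Call:
step_arm(motion=[{"claw": 85, "delta_pos": [34, -5.4, 0], "turn": 0}, {"claw": 85, "delta_pos": [34, -5.4, 0], "turn": 0}, {"claw": 85, "delta_pos": [34, -5.3, 0], "turn": 0}, {"claw": 85, "delta_pos": [0, 0, 0], "turn": -0.115}, {"claw": 85, "delta_pos": [0, 0, 0], "turn": -0.115}, {"claw": 85, "delta_pos": [0, 0, 0], "turn": -0.115}, {"claw": 85, "delta_pos": [0, 0, 0], "turn": -0.115}, {"claw": 85, "delta_pos": [0, 0, 0], "turn": -0.115}])

```text
clock: 5.85
eef_pos: [592.7, 134.3, 239.5]
tcp_rot: [-3.141, 0.001, 0.802]
contact_force: [-0.5, 0.4, 0.0]
opening: 0.995
grasp_force: 0.0
```

Call:
step_arm(motion=[{"claw": 85, "delta_pos": [0, 0, 0], "turn": -0.115}, {"claw": 85, "delta_pos": [0, 0, 0], "turn": -0.115}, {"claw": 85, "delta_pos": [0, 0, 0], "turn": 0}, {"claw": 85, "delta_pos": [0, 0, 0], "turn": 0}, {"claw": 85, "delta_pos": [0, 0, 0], "turn": 0}])

```text
clock: 6.27
eef_pos: [593.1, 134.3, 240.0]
tcp_rot: [-3.141, 0.0, 1.023]
contact_force: [0.2, 0.6, 0.3]
opening: 0.997
grasp_force: 0.0
```

```bash
python3 - <<'E'
from h import *
f=grab_frame("wrist");save(f,"w5.png");s=sense();p=s["eef_pos"];print(p,mf(p),s["tcp_rot"],s["qpos"])
d=607*X
R=np.array([[np.cos(s["tcp_rot"][2]),np.sin(s["tcp_rot"][2])],[np.sin(s["tcp_rot"][2]),-np.cos(s["tcp_rot"][2])]])
print("tool shift to (607,0):",R.T@(d-p[:2]),"knob proj",proj(f,[*d,188]),proj(f,[*d,145.5]))
E
```

```text
[593.13445329 134.3621584  240.10989483] [ 6.082e+02 -3.000e-01] [-3.14127428e+00  3.01671787e-04  1.02367047e+00] [2.20300685e-01 3.26498258e-01 1.66970215e+00 4.31125981e-06
 1.14583083e+00 7.67424813e-01]
tool shift to (607,0): [-0.62152541 -1.01669808] knob proj [319.5893368  226.06546248] [320.05504994 208.88981621]
```

View pics/w5.png

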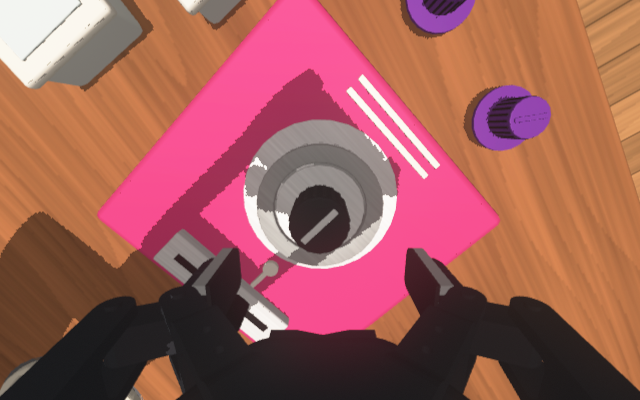

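The knob centre at about (320,228) falls midway between the fingers and matches the projection. I'll descend and grip.

Call:
step_arm(motion=[{"claw": 80, "delta_pos": [-0.6, -1, 25], "turn": 0}, {"claw": 75, "delta_pos": [0, 0, 25], "turn": 0}, {"claw": 75, "delta_pos": [0, 0, 29], "turn": 0}, {"claw": 75, "delta_pos": [0, 0, 0], "turn": 0}, {"claw": 30, "delta_pos": [0, 0, 0], "turn": 0}, {"claw": 30, "delta_pos": [0, 0, 0], "turn": 0}, {"claw": 30, "delta_pos": [0, 0, 0], "turn": 0}, {"claw": 30, "delta_pos": [0, 0, 0], "turn": 0}], force=35)

```text
clock: 6.98
eef_pos: [593.0, 134.9, 163.3]
tcp_rot: [3.14, -0.002, 1.026]
contact_force: [-2.7, 1.6, 5.9]
opening: 0.499
grasp_force: 36.1
```

Call:
step_arm(motion=[{"claw": 30, "delta_pos": [0, 0, 0], "turn": 0.05}, {"claw": 30, "delta_pos": [0, 0, 0], "turn": 0.05}, {"claw": 30, "delta_pos": [0, 0, 0], "turn": 0.05}, {"claw": 30, "delta_pos": [0, 0, 0], "turn": 0}, {"claw": 30, "delta_pos": [0, 0, 0], "turn": 0}])

```text
clock: 7.4
eef_pos: [593.2, 136.4, 163.4]
tcp_rot: [3.141, -0.005, 0.876]
contact_force: [-1.5, 9.3, 3.7]
opening: 0.503
grasp_force: 36.2
```

```bash
cat > s.py <<'E'
from rig import *
s=sense();print(s["clock"],s["eef_pos"],s["tcp_rot"],s["qpos"][5],s["opening"]*85.4,s["grasp_force"],s["contact_force"],s["wrist_torque"])
E
python3 s.py
```

```text
7.4 [593.21317467 136.41326214 163.40542924] [ 3.14144623 -0.0045896   0.87587336] 0.9152733045468818 42.96102661634605 36.226433515548706 [-1.47650076  9.34747594  3.71347496] [ 1.5091665   0.48207048 -0.00603204]
```

Call:
step_arm(motion=[{"claw": 30, "delta_pos": [0, 0, 0], "turn": 0.06}, {"claw": 30, "delta_pos": [0, 0, 0], "turn": 0.06}, {"claw": 30, "delta_pos": [0, 0, 0], "turn": 0.06}, {"claw": 30, "delta_pos": [0, 0, 0], "turn": 0.06}, {"claw": 30, "delta_pos": [0, 0, 0], "turn": 0}])

```text
clock: 7.82
eef_pos: [590.8, 135.5, 163.2]
tcp_rot: [-3.139, 0.001, 0.633]
contact_force: [-10.9, 4.7, 13.1]
opening: 0.503
grasp_force: 37.2
```

```bash
python3 s.py; python3 -c "
from h import *
f=grab_frame('side');im=f['img'];save(f,'s1.png')"
```

```text
7.8167 [590.7904422  135.47910412 163.17072629] [-3.13931198e+00  8.07659963e-04  6.33445645e-01] 1.1581772076922214 42.94618400132948 37.210729122161865 [-10.91049531   4.69582724  13.14498816] [0.74272119 1.79160557 0.09581113]
```

Call:
step_arm(motion=[{"claw": 30, "delta_pos": [0, 0, 0], "turn": 0.06}, {"claw": 30, "delta_pos": [0, 0, 0], "turn": 0.06}, {"claw": 30, "delta_pos": [0, 0, 0], "turn": 0.06}, {"claw": 30, "delta_pos": [0, 0, 0], "turn": 0.06}, {"claw": 30, "delta_pos": [0, 0, 0], "turn": 0}])

```text
clock: 8.28
eef_pos: [591.5, 136.2, 162.9]
tcp_rot: [-3.139, -0.0, 0.394]
contact_force: [-8.2, 8.0, 6.6]
opening: 0.507
grasp_force: 37.6
```

```bash
python3 s.py
```

```text
8.2833 [591.45318094 136.23390051 162.90097068] [-3.13894008e+00 -4.99653268e-04  3.93508082e-01] 1.3979633023906628 43.267341429225034 37.560997009277344 [-8.23534984  7.98283387  6.63330132] [1.539732   1.32220688 0.21185016]
```

```bash
python3 - <<'E'
from h import *
f=grab_frame("wrist");im=f["img"][180:340,220:420]
cv2.imwrite("pics/w6.png",np.clip(cv2.resize(im,None,fx=3,fy=3)*1.6,0,255).astype(np.uint8)[:,:,::-1])
E
```

```text
(no output)
```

View pics/w6.png

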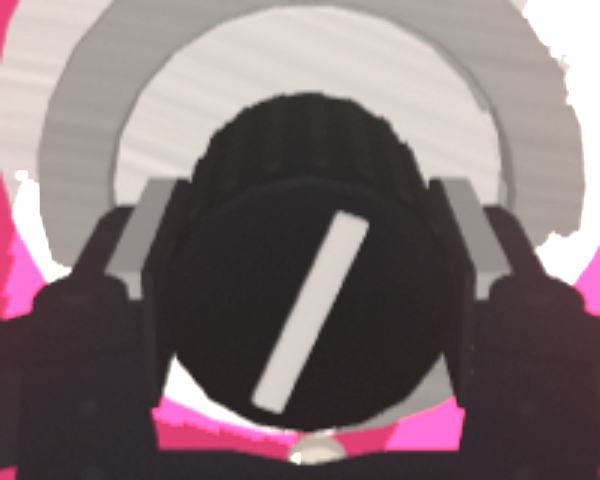

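The white line on the knob is now about 25° from up in the tool frame; before the turn it was about 45°. So the cap turned only about 0.3 rad of the 0.63 commanded and then slipped, which points to a stop. Clockwise is the wrong way, so I'll reverse and track the line.

```bash
cat > line.py <<'E'
from h import *
f=grab_frame("wrist");s=sense();im=f["img"];p=s["eef_pos"]
c=607*X
m=np.zeros(im.shape[:2],np.uint8)
poly=[proj(f,[c[0]+15*np.cos(a),c[1]+15*np.sin(a),189]) for a in np.linspace(0,6.28,40)]
cv2.fillPoly(m,[np.int32(poly)],1)
hsv=cv2.cvtColor(im,cv2.COLOR_RGB2HSV)
v,u=np.where((m>0)&(im.min(2)>75))
P=np.array([ray(f,a,b,188)[:2] for a,b in zip(u,v)],np.float32)
l=cv2.fitLine(P,cv2.DIST_HUBER,0,.01,.01).ravel();print("n",len(P),"line world",np.arctan(l[1]/l[0]),"mid",mf(P.mean(0)),"yaw",s["tcp_rot"][2])
E
python3 line.py
```

```text
n 692 line world 0.0012498092 mid [607.3   1.3] yaw 0.39622898611820934
```

Call:
step_arm(motion=[{"claw": 30, "delta_pos": [0, 0, 0], "turn": -0.09}, {"claw": 30, "delta_pos": [0, 0, 0], "turn": -0.09}, {"claw": 30, "delta_pos": [0, 0, 0], "turn": -0.09}, {"claw": 30, "delta_pos": [0, 0, 0], "turn": -0.09}, {"claw": 30, "delta_pos": [0, 0, 0], "turn": -0.09}, {"claw": 30, "delta_pos": [0, 0, 0], "turn": -0.09}, {"claw": 30, "delta_pos": [0, 0, 0], "turn": 0}])

```text
clock: 8.97
eef_pos: [592.4, 134.0, 162.7]
tcp_rot: [3.141, -0.0, 0.941]
contact_force: [-3.4, 0.2, 5.7]
opening: 0.505
grasp_force: 37.1
```

```bash
python3 s.py; python3 line.py
```

```text
8.9667 [592.35524161 134.04385042 162.73282242] [ 3.14061642e+00 -2.66195555e-04  9.41415335e-01] 0.8501229870078979 43.1309920380476 37.08175599575043 [-3.35063738  0.18061715  5.66218614] [-0.17534011  0.4597697  -0.04109896]
n 710 line world 0.5485313 mid [607.5  -1.2] yaw 0.9362557619468139
```

The line turned 0.55 rad along with the tool, so counter-clockwise loosens the cap. I'll continue to the far stop.

Call:
step_arm(motion=[{"claw": 30, "delta_pos": [0, 0, 0], "turn": -0.11}, {"claw": 30, "delta_pos": [0, 0, 0], "turn": -0.11}, {"claw": 30, "delta_pos": [0, 0, 0], "turn": -0.11}, {"claw": 30, "delta_pos": [0, 0, 0], "turn": -0.11}, {"claw": 30, "delta_pos": [0, 0, 0], "turn": -0.11}, {"claw": 30, "delta_pos": [0, 0, 0], "turn": -0.11}, {"claw": 30, "delta_pos": [0, 0, 0], "turn": -0.11}, {"claw": 30, "delta_pos": [0, 0, 0], "turn": -0.11}])

```text
clock: 9.68
eef_pos: [591.3, 134.3, 162.7]
tcp_rot: [-3.14, -0.001, 1.818]
contact_force: [-5.8, -2.3, 6.0]
opening: 0.504
grasp_force: 37.3
```

Call:
step_arm(motion=[{"claw": 30, "delta_pos": [0, 0, 0], "turn": -0.08}, {"claw": 30, "delta_pos": [0, 0, 0], "turn": -0.06}, {"claw": 30, "delta_pos": [0, 0, 0], "turn": 0}, {"claw": 30, "delta_pos": [0, 0, 0], "turn": 0}])

```text
clock: 10.02
eef_pos: [591.1, 135.2, 162.4]
tcp_rot: [-3.14, -0.002, 1.954]
contact_force: [-9.5, 2.9, 9.3]
opening: 0.505
grasp_force: 37.8
```

```bash
python3 s.py; python3 line.py
```

```text
10.0167 [591.07858274 135.1665248  162.39038111] [-3.14042580e+00 -1.90656592e-03  1.95357519e+00] -0.16247794701347662 43.13521159595357 37.791979908943176 [-9.49981128  2.90322778  9.2715251 ] [ 0.38503916  1.44517684 -0.41350876]
n 718 line world 1.3931226 mid [ 6.073e+02 -2.000e-01] yaw 1.953327514743966
```

The cap stopped at line angle 1.39 (about 1.15 rad from the start) and then slipped, so it is at the unscrewed stop. I'll lift.

Call:
step_arm(motion=[{"claw": 30, "delta_pos": [0, 0, -3], "turn": 0}, {"claw": 30, "delta_pos": [0, 0, -5], "turn": 0}, {"claw": 30, "delta_pos": [0, 0, 0], "turn": 0}, {"claw": 30, "delta_pos": [0, 0, 0], "turn": 0}], force=50)

```text
clock: 10.4
eef_pos: [591.4, 134.4, 170.1]
tcp_rot: [-3.14, -0.001, 1.956]
contact_force: [-7.6, 0.4, 1.7]
opening: 0.497
grasp_force: 54.5
```

Call:
step_arm(motion=[{"claw": 30, "delta_pos": [0, 0, -8], "turn": 0}, {"claw": 30, "delta_pos": [0, 0, -8], "turn": 0}, {"claw": 30, "delta_pos": [0, 0, -12], "turn": 0}, {"claw": 30, "delta_pos": [0, 0, -16], "turn": 0}, {"claw": 30, "delta_pos": [0, 0, -16], "turn": 0}, {"claw": 30, "delta_pos": [0, 0, -12], "turn": 0}, {"claw": 30, "delta_pos": [0, 0, 0], "turn": 0}, {"claw": 30, "delta_pos": [0, 0, 0], "turn": 0}])

```text
clock: 11.07
eef_pos: [592.9, 134.5, 242.6]
tcp_rot: [3.139, 0.001, 1.957]
contact_force: [-0.4, 0.6, -2.6]
opening: 0.502
grasp_force: 53.9
```

Call:
step_arm(motion=[{"claw": 30, "delta_pos": [0, 0, 0], "turn": 0}, {"claw": 30, "delta_pos": [0, 0, 0], "turn": 0}, {"claw": 30, "delta_pos": [0, 0, 0], "turn": 0}, {"claw": 30, "delta_pos": [0, 0, 0], "turn": 0}])

```text
clock: 11.4
eef_pos: [591.8, 134.4, 240.5]
tcp_rot: [-3.14, -0.0, 1.957]
contact_force: [0.0, -0.2, -2.3]
opening: 0.499
grasp_force: 53.9
```

```bash
python3 s.py; python3 - <<'E'
from h import *
f=grab_frame("side");im=f["img"][150:310,220:420]
g=grab_frame("wrist")["img"]
a=cv2.resize(im,(600,480))[:300];b=cv2.resize(g,(480,300))
cv2.imwrite("pics/fin.png",np.vstack([cv2.resize(im[20:140],(480,290)),b])[:,:,::-1])
E
```

```text
11.4 [591.84640627 134.36468595 240.48082277] [-3.14031782e+00 -2.50753434e-04  1.95674584e+00] -0.16521681093146956 42.61692432992867 53.93446326255798 [ 0.02653468 -0.20528253 -2.27532313] [-0.02214049 -0.04609317 -0.01083096]
```

View pics/fin.png

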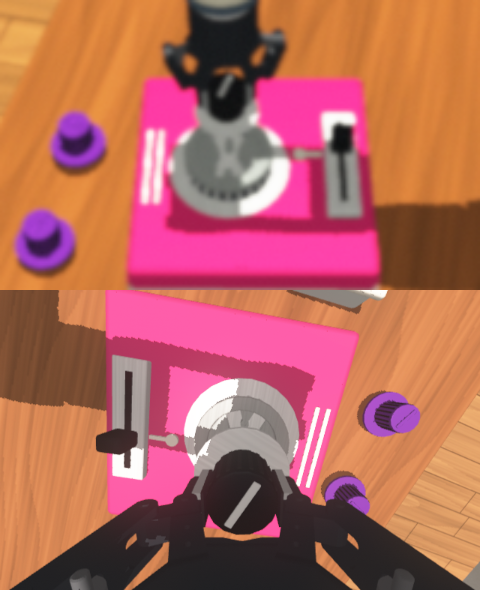

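Both views show the cap held upright in the fingers above the open head, and the slider still level with the pointer.

```bash
python3 -c "
from rig import *
print(sign_off())"
```

```text
the job is handed in; nothing more can be done
None
```

The job is handed in: the heat slider stands at the pointer, and the cap, which loosened counter-clockwise, is unscrewed and held upright and still about 8 cm above its seat; `sign_off()` gave no verdict.

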